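# Unclip the steamer's timer pod and snap it into its charging cradle

### The job

The steamer's little timer pod needs charging: squeeze its two side tabs together to unlatch it, draw it up out of the pocket on the steamer, and seat it upright in the empty pocket of the white charging cradle so that both tabs spring out and latch it there. Be gentle with it, never wrench or ram it in either pocket, and leave the bowl, jar, trivet and spatula where they are.

Things in the scene. Friction and masses are not known exactly. Their poses are not given: they have to be found in the camera images.
- pod_center (a point): Centre (half-way up) of the timer pod, z up. Latched in a pocket, it is 7 mm above the pocket's mouth and the pod's top 40 mm above the mouth, so only the upper 40 mm, with the bare tabs, can be reached. Pinch the tabs 15 to 25 mm above this centre, fingers closing along the pod's y. A half turn about z makes no difference.
- pod: Timer pod: loose white plastic block 36 mm (x) by 19 mm (y) by 66 mm tall, 90 to 180 g, with a grey sprung tab on each long side (+y and -y). Origin at the centre of its underside. At the start it is latched in the steamer's pocket. Keep its push or pull on either pocket under 35 N.
- tab_left (a joint): Travel of the pod's +y tab inwards, m: 0 sprung out, 0.006 squeezed in to its hard stop; spring 2 N at 0, 6.3 N at 0.006. The tab is an upright plate 26 mm wide (x), from 25 mm below to 29 mm above the pod's centre. Tab outer faces are 40 mm apart at rest, 28 mm squeezed in. Its hook sticks out 5 mm, top 13 mm below the centre, and clears the catch lip from 0.004 on.
- tab_right (a joint): The same for the pod's -y tab. Both hooks must clear: fingers off centre squeeze one tab right in and push the pod sideways on its pocket while the other stays caught. Even side force on the gripper means centred.
- steamer: Compact electric steamer, does not move. Origin on the counter below its pod pocket. Its stacked steel tiers (102 mm radius, 230 mm tall with the lid knob) have their axis 200 mm from the origin along +y; the pocket is in an aluminium block 80 by 80 mm.
- steamer_mouth (a point): Centre of the mouth of the steamer's pocket, 70 mm above the counter, level with its block's top; z up, x and y as the latched pod's. Both pockets have a sprung plate pushing the pod up: 4 N where it first meets the pod (10 mm above the hard floor), 6.4 N on the floor. Tabs let out within 1.5 mm of the floor catch under the lips; let out higher, the pod is pushed back up. On pinching, the plate may slide the pod up a few mm in the fingers.
- cradle: Charging cradle: a fixed white tray 92 by 92 mm, 40 mm tall, in which stands a grey pocket block, 68 by 68 mm, with one empty pocket in its top. The block is height-adjustable and stays clamped wherever it was left, its top 45 to 55 mm above the counter, which is not measured. Origin at the centre of the tray's underside, below the pocket. Empty plate: 17.5 mm below the block's top.
- cradle_mouth (a point): Point on the pocket's axis 45 mm above the counter, z up; the pocket's mouth lies 0 to 10 mm above it. Mouth 38.6 mm (x) by 42 mm (y), between two 6 mm thick catch lips (+y, -y) and two sloped lead-in strips (+x, -x) that stand 5 mm above it. The pod goes in upright, long side along x, either way round, tabs squeezed in. The hard floor stops it with its centre 5.5 mm above the mouth.
- bowl: White enamel bowl, 130 mm across, 55 mm tall, loose; origin at the centre of its underside. Leave alone.
- jar: Glass jar with a steel twist cap, 72 mm across, 100 mm tall, loose; origin at the centre of its underside. Leave alone.
- trivet: Cast aluminium trivet, a 130 mm square grid 16 mm tall on rubber feet, loose; origin at the centre of its underside. Leave alone.
- spatula: Bamboo spatula, 280 mm long, lying loose on the counter; origin near the middle of its length. Leave alone.
Things that resemble listed ones, but are neither listed nor needed, are in the scene too. Leave any green or pink look-alike of the cradle alone. Leave any red look-alike of the pod alone.

How it is judged (in metres and radians):
On the way, in this order (a step that is already met when the one before it is completed fails the run):
1. both side tabs are squeezed in while the pod is still in the steamer's pocket (value of joint each of tab_left, tab_right above 0.0035 m and distance between pod_center and steamer_mouth below 0.022 m), for 0.05 s.
2. the pod has been lifted clear of the steamer's pocket (z of pod_center in the frame of steamer_mouth above 0.045 m), for 0.1 s.
At the end, for the whole second after the job is handed in: The pod is upright and latched in the cradle: tabs sprung out to within 2.5 mm, the plate holding it tight (over 5 N of contact), centre at most 19.5 mm above the listed mouth point and within 4 mm of the axis, tilt under 0.08 rad, long side along the pocket's within 0.12 rad, at rest (contact force between pod and cradle above 5 N and z of pod_center in the frame of cradle_mouth below 0.0195 m and horizontal distance between pod_center and cradle_mouth below 0.004 m and angle between pod_center's own z axis and vertical below 0.08 rad and angle between the x axis of pod_center and the x axis of cradle_mouth, either way round below 0.12 rad and value of joint each of tab_left, tab_right below 0.0025 m and linear speed of pod below 0.02 m/s); the robot touches nothing.
It fails at once if the pod is pulled or pushed against the steamer with more than 35 N (contact force between pod and steamer above 35 N).
It fails at once if the pod is pushed against the cradle with more than 35 N (contact force between pod and cradle above 35 N).
It fails at once if a bystander is moved by more than 20 mm (distance of any of bowl, jar, trivet, spatula from where it was at the start of the episode above 0.02 m).
It also fails if it takes over 48 s, if anything falls off the work surface, if the arm or the gripper's body presses on something with over 40 N, if the wrist force passes 120 N, or if a joint passes its speed limit or range.

### The arm

A 6-joint arm with a two-finger parallel gripper is mounted at the origin on the work surface. World frame = base frame: x ahead of the robot, y to its left, z up, the work surface at z = 0. Lengths are in m, angles in degrees, forces in N, time in s.
With the tool pointing down it reaches from about 0.4 to 0.825 m from the base axis. Payload 7 kg.
Tool frame: the origin (TCP) lies at the very end of the fingers, on their centre line; the grasp point (between the pads) lies 19 mm behind it; z points along the fingers, y is the line along which they close (so a half turn about z gives the same grasp; the last joint's range is limited). The gripper opens to 88 mm and grips with 3 to 60 N. Pads are 19 mm wide; open, the fingers measure 130 mm over their backs; the gripper's body (78 mm by 193 mm) begins 47 mm behind the grasp point.
Start: joints at [-48.868, 20.546, 0.682, 0, -70.136, -16.507], TCP at [0.281, -0.614, 0.227] pointing down, gripper open.
Joint ranges: [-176.03, 176.03], [-82.01, 121.73], [-58.28, 71.71], [-173.87, 95.51], [-174.79, -0.11], [-173.66, 173.66]. Speed limits (degrees/s): [136.94, 136.94, 172.46, 180, 180, 180].

### API

Orientations are given as [roll, pitch, yaw] about the fixed x, y, z axes, in that order (R = Rz(yaw) Ry(pitch) Rx(roll)).
In Python, from plant import ctrl, viewer gives the robot as it stands.
- The arm moves only by the tool servo_tool, never from a script. Its argument "rows" is a list of rows, each a list of 6 numbers: the shift along the world's x, y, z in mm, then the turn, a rotation vector about the world's x, y, z in degrees. A call has 1 to 5 rows; each row shifts and turns the commanded pose from where the row before left it; what a row does not reach is not made up. A row lasts 1/12 s, in which the tool goes at most 41.7 mm and 7.16 degrees, less where a joint would pass 70% of its speed; a pose out of reach is approached as far as the arm can. A call is refused whole if a number of a shift passes 41.7 or a number of a turn 7.16, either way. A call with a gripper value outside its range is refused whole. "fingers" is the finger opening in mm, from 0 to 87.6, set as the call begins (left out, the last holds). The fingers move at their own pace and stop on an object; the grip force is fixed at half the most. Time passes only in rows, so rows that do not move let the fingers close. It gives the time, the measured TCP pose, the force and the opening at its end, in the units of the state.
- ctrl.get_obs(): the state, without advancing time (a new reading comes with each control period).
- viewer.snapshot(name): name is "side" or "top" or "wrist"; returns (picture, depth): 400x640x3 uint8, red, green, blue; 400x640 float32, m along the optical axis (not along the pixel's ray), 0 where there is no reading.
- viewer.calibration(name): a dict with "fx", "fy", "cx", "cy" (pixels), "origin" and "rotation" of the camera in the world. Camera axes: x right, y up, looking along -z (the intrinsics and any distortion apply to the point x, -y, -z); pixel columns grow to the right and rows downward; lengths in m; the calibration is good to about 2 mm. A picture is of the moment at which its call begins: read the wrist's pose just before it. calibration takes no time and is no camera call; for the wrist camera it gives the pose at the moment of the call.
- ctrl.close_job(): hands the job in, once; it reports no verdict.
The state is a dict: "clock": time; "joint_pos": joint angles; "qvel": joint speeds; "tau": joint torques, N m; "tool_pos": TCP position; "orientation": TCP orientation; "force": force on the tool from outside, world axes, zero at the start; "moment": the same for the moment, N m; "opening": finger opening in m.
Only numpy, scipy, OpenCV 4.12 (cv2) and the standard library are available. Lean on these libraries where they do the work, as an engineer would, in place of code of your own. Each camera call takes 0.05 s, during which the arm holds its last target. There are 200 camera calls.

## Working session

There is one attempt and no reset: what is moved stays moved. The work goes in short steps, Python scripts to look and compute and a tool call to move; the robot and the scene stay as the last step left them, time stands still between calls to the robot, and variables do not carry over. Pictures are saved under pics/ and viewed, on a budget of 10 in all, crops included, one or two more only if the job needs it, and the job is handed in when it is done.

Besides the shell and the picture viewer there is one more tool, called after "Request:" as a command line: name --pt "numbers of a row" for each row, then --argument value for the rest. servo_tool: Moves the arm, as the interface text tells. Its arguments: {"type":"object","properties":{"rows":{"type":"array","items":{"type":"array","items":{"type":"number"}}},"fingers":{"type":"number"}},"required":["rows"]}

```bash
ls; mkdir -p pics; cat > h.py <<'E'
import numpy as np, cv2
from plant import ctrl, viewer
def snap(n, tag):
    c=viewer.calibration(n); rgb,d=viewer.snapshot(n)
    cv2.imwrite(f'pics/{tag}.png',rgb[:,:,::-1]); np.savez(f'pics/{tag}.npz',rgb=rgb,d=d,**{k:np.array(v) for k,v in c.items()if v is not None})
    return rgb,d,c
def ray(c,u,v):
    u=np.asarray(u,float);v=np.asarray(v,float)
    r=np.stack([(u-c['cx'])/c['fx'],-(v-c['cy'])/c['fy'],-np.ones_like(u)],-1)
    return r@np.array(c['rotation']).T
def cloud(c,d):
    v,u=np.mgrid[0:d.shape[0],0:d.shape[1]]
    return ray(c,u,v)*d[...,None]+np.array(c['origin'])
def onplane(c,u,v,z):
    r=ray(c,u,v);o=np.array(c['origin']);return o+r*((z-o[2])/r[...,2])[...,None]
E
python3 - <<'E'
from h import *
print(ctrl.get_obs())
ims=[]
for n in['side','top','wrist']:
    rgb,d,c=snap(n,n+'0');print(n,{k:np.round(v,3).tolist() if v is not None and not isinstance(v,str) else v for k,v in c.items()});ims.append(rgb)
E
```

```text
pics
{'clock': 0.0, 'joint_pos': array([-4.88689391e+01,  2.05903057e+01,  6.33198046e-01, -2.04929270e-02,
       -7.01353770e+01, -1.65076863e+01]), 'qvel': array([ 0.01568049,  0.07132244, -0.03455293,  0.0544478 ,  0.03540657,
        0.05211522]), 'tau': array([-1.66265281e-04, -5.82712376e+01,  2.93068832e+01,  6.99778318e+00,
        6.81131176e-03, -2.58390583e-04]), 'tool_pos': array([ 0.28101882, -0.61317748,  0.22562989]), 'orientation': array([ 1.79905853e+02, -7.81094472e-03, -1.55383598e+02]), 'force': array([-0.84619102, -0.46897963, -0.0292462 ]), 'moment': array([-0.02310142,  0.05209864,  0.03764865]), 'opening': 0.08744761160453839}
side {'fx': 419.377, 'fy': 419.377, 'cx': 324.068, 'cy': 200.812, 'origin': [0.36, 0.793, 0.732], 'rotation': [54.381, -0.903, -168.932]}
top {'fx': 435.177, 'fy': 435.177, 'cx': 317.97, 'cy': 205.102, 'origin': [0.41, -0.11, 1.181], 'rotation': [6.302, 0.465, -90.108]}
wrist {'fx': 294.758, 'fy': 294.758, 'cx': 317.823, 'cy': 200.045, 'origin': [0.208, -0.648, 0.384], 'rotation': [-17.436, -0.09, 114.637]}
```

```bash
sed -i "s/^import numpy.*/&\nfrom scipy.spatial.transform import Rotation as Ro/; s/r@np.array(c\['rotation'\]).T/r@Ro.from_euler('xyz',np.array(c['rotation']),degrees=True).as_matrix().T/" h.py; cat h.py | sed -n 1,14p
```

```text
import numpy as np, cv2
from scipy.spatial.transform import Rotation as Ro
from plant import ctrl, viewer
def snap(n, tag):
    c=viewer.calibration(n); rgb,d=viewer.snapshot(n)
    cv2.imwrite(f'pics/{tag}.png',rgb[:,:,::-1]); np.savez(f'pics/{tag}.npz',rgb=rgb,d=d,**{k:np.array(v) for k,v in c.items()if v is not None})
    return rgb,d,c
def ray(c,u,v):
    u=np.asarray(u,float);v=np.asarray(v,float)
    r=np.stack([(u-c['cx'])/c['fx'],-(v-c['cy'])/c['fy'],-np.ones_like(u)],-1)
    return r@Ro.from_euler('xyz',np.array(c['rotation']),degrees=True).as_matrix().T
def cloud(c,d):
    v,u=np.mgrid[0:d.shape[0],0:d.shape[1]]
    return ray(c,u,v)*d[...,None]+np.array(c['origin'])
```

View pics/top0.png

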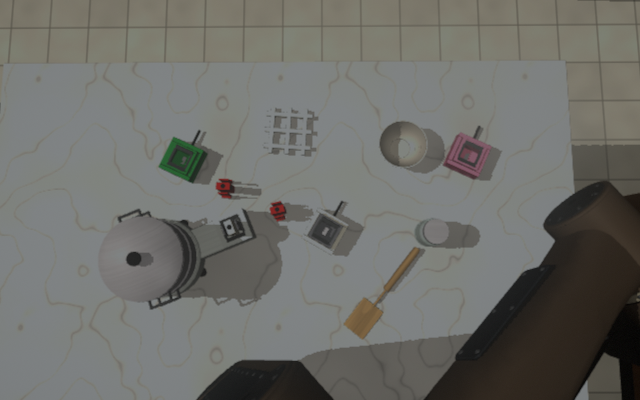

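View pics/side0.png

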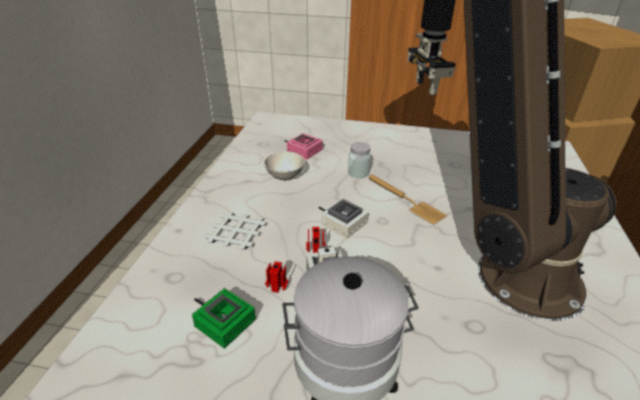

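```bash
python3 - <<'E'
from h import *
z=np.load('pics/top0.npz');c={k:z[k] for k in z};d=z['d'];P=cloud(c,d)
print('table z',np.median(P[100:120,330:370,2]),P[320:340,160:200,2].mean())
def rect(m,name):
    cs,_=cv2.findContours(m.astype(np.uint8),0,1)
    for k in cs:
        if cv2.contourArea(k)>60:
            pts=P[:,:,:2][m&(cv2.drawContours(np.zeros(m.shape,np.uint8),[k],-1,1,-1)>0)]
            r=cv2.minAreaRect((pts*1000).astype(np.float32)); print(name,np.round(r[0],1),np.round(r[1],1),round(r[2],1),len(pts))
box=lambda u0,v0,u1,v1:np.pad(np.ones((v1-v0,u1-u0),bool),((v0,400-v1),(u0,640-u1)))
Z=P[...,2]
rect(box(195,200,262,260)&(Z>.062)&(Z<.078),'block')
rect(box(215,205,262,245)&(Z>.095)&(Z<.13),'pod')
rect(box(300,195,360,260)&(Z>.03)&(Z<.065),'cradle')
rect(box(300,195,360,260)&(Z>.042)&(Z<.065),'cradleblk')
rect(box(90,200,210,310)&(Z>.16)&(Z<.21),'tiers')
for b in[(205,170,240,200),(265,195,290,225)]: rect(box(*b)&(Z>.02),'red')
m=box(300,195,360,260); print(np.histogram(Z[m],np.arange(-.01,.08,.005)))
im=np.hstack([cv2.resize(z['rgb'][200:265,195:275],None,fx=5,fy=5,interpolation=2),cv2.resize(z['rgb'][200:265,295:375],None,fx=5,fy=5,interpolation=2)])
cv2.imwrite('pics/c1.png',np.clip(im[:,:,::-1]*1.5,0,255))
E
```

```text
table z 0.0001764285494780804 0.007347389388488389
block [474.3 120.1] [80.4 80.6] 22.1 748
pod [474. 120.] [36.1 18.9] 21.5 125
cradle [ 468.1 -117.1] [92.  91.9] 60.0 1017
cradleblk [ 468.5 -116.6] [82.9 88.2] 57.5 496
tiers [399.1 304.2] [202.2 194. ] 65.1 5793
red [582.8 147.7] [44.4 39.1] 9.3 235
red [469. -37.] [182.7  38.7] 39.1 212
(array([  41, 1191, 1344,   50,   40,   17,  104,   85,   36,  263,  258,
         57,  296,  105,    2,    0,    0]), array([-0.01 , -0.005,  0.   ,  0.005,  0.01 ,  0.015,  0.02 ,  0.025,
        0.03 ,  0.035,  0.04 ,  0.045,  0.05 ,  0.055,  0.06 ,  0.065,
        0.07 ,  0.075]))[ WARN:0@0.213] global loadsave.cpp:1063 imwrite_ Unsupported depth image for selected encoder is fallbacked to CV_8U.
```

View pics/c1.png

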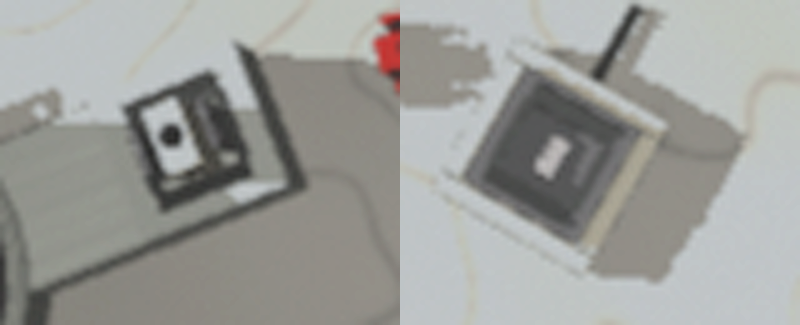

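Request:
servo_tool --pt "10 38 2 0 0 0" --pt "10 38 2 0 0 0" --pt "10 38 2 0 0 0" --pt "10 38 2 0 0 0" --pt "10 38 2 0 0 0"

```text
clock: 0.57
tool_pos: [0.3311, -0.4219, 0.2362]
orientation: [180.0, -0.0, -155.4]
force: [0.7, 1.4, -0.8]
opening: 0.088
```

Request:
servo_tool --pt "10 38 2 0 0 0" --pt "10 38 2 0 0 0" --pt "10 38 2 0 0 0" --pt "10 38 2 0 0 0" --pt "10 38 2 0 0 0"

```text
clock: 0.98
tool_pos: [0.3811, -0.2318, 0.2467]
orientation: [-180.0, 0.0, -155.4]
force: [1.2, -0.2, 0.4]
opening: 0.0878
```

Request:
servo_tool --pt "10 38 2 0 0 0" --pt "10 38 2 0 0 0" --pt "0 0 0 0 0 0" --pt "0 0 0 0 0 0"

```text
clock: 1.32
tool_pos: [0.4018, -0.1555, 0.2508]
orientation: [-180.0, 0.0, -155.1]
force: [-0.2, -0.6, 0.2]
opening: 0.0876
```

```bash
python3 - <<'E'
from h import *
o=ctrl.get_obs();print(o['tool_pos'],o['orientation'],o['joint_pos'],o['force'])
rgb,d,c=snap('wrist','w1');P=cloud(c,d)
print('table',np.round([P[10:30,10:30,2].mean(),P[370:390,320:340,2].mean()],4))
cv2.imwrite('pics/w1b.png',np.clip(rgb[:,:,::-1]*1.4,0,255).astype(np.uint8))
E
```

```text
[ 0.4017968  -0.1555198   0.25082905] [-1.79992846e+02  4.61962547e-02 -1.55083793e+02] [ 5.26626231e+00 -4.37282211e+00 -2.58514920e+01 -9.45621884e-03
 -6.84754186e+01 -7.03465923e+01] [-0.24849447 -0.5798057   0.2104189 ]
table [0.0036 0.3606]
```

View pics/w1b.png

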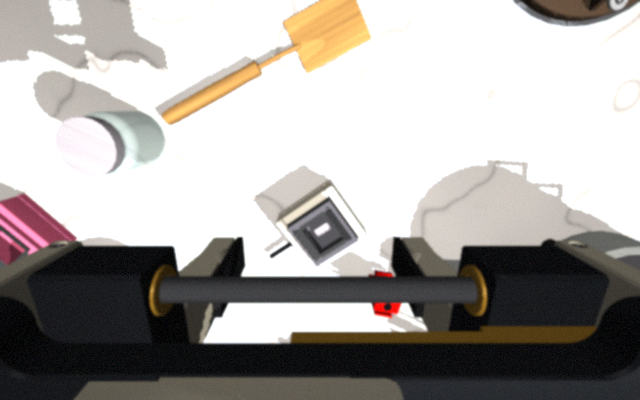

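```bash
python3 - <<'E'
from h import *
z=np.load('pics/w1.npz');c={k:z[k] for k in z};d=z['d'];P=cloud(c,d)
m=np.zeros(d.shape,bool);m[175:272,262:375]=1
Q=P[m];Z=Q[:,2];print(np.histogram(Z,np.arange(-.005,.075,.005)))
def rect(pts,n):
    r=cv2.minAreaRect((pts[:,:2]*1000).astype(np.float32));print(n,np.round(r[0],1),np.round(r[1],1),round(r[2],1),len(pts))
near=np.hypot(Q[:,0]-.468,Q[:,1]+.117)<.07
rect(Q[near&(Z>.034)&(Z<.075)],'tray')
# height map in candidate cradle frame yaw -30
a=np.radians(-30);e=np.array([np.cos(a),np.sin(a)]);f=np.array([-e[1],e[0]])
L=(Q[:,:2]-[.468,-.117]);X=L@e*1e3;Y=L@f*1e3
g=np.arange(-52,53,4)
for y in g[::-1]:
    print('%4d'%y,' '.join('%3.0f'%(np.median(Z[s])*1e3) if (s:=(abs(X-x)<2.1)&(abs(Y-y)<2.1)).any() else ' ..' for x in g))
E
```

```text
(array([1171, 4915,   78,  183,   80,  180,  485,  183,  681, 1140,  139,
       1338,  332,    0,    0]), array([-0.005,  0.   ,  0.005,  0.01 ,  0.015,  0.02 ,  0.025,  0.03 ,
        0.035,  0.04 ,  0.045,  0.05 ,  0.055,  0.06 ,  0.065,  0.07 ]))
tray [ 472.1 -118.3] [92.1 91.7] 60.0 3691
  52   1   1   1   1  ..  ..  ..  ..  ..  ..  ..  ..  ..  ..  ..  ..  ..  ..  ..  ..  ..  ..  ..  ..  ..  ..  ..
  48   0   0   0  12  ..  40  41  ..  40  40  40  40  40  40  39  40  ..  39  ..  39  ..  40  40  38  41  40  ..
  44   1   0   0  35  41  40  40  40  41  41  41  40  40  41  41  41  41  41  41  41  41  40  41  41  41  41  40
  40   1   1   0  34  41  40  40  41  42  42  42  40  41  40  41  41  41  41  41  41  40  41  41  ..  41  40  ..
  36   1   0   1  35  41  41  40  53  53  53  53  54  52  53  53  52  53  52  52  53  53  53  52  ..  40  41  ..
  32   1   1  -0  39  40  41  52  53  53  53  53  53  53  53  53  53  53  53  53  53  53  53  53  52  41  41  ..
  28   0   0   1  35  41  40  52  53  53  53  54  32  31  52  32  31  32  31  32  37  53  53  53  53  41  41  ..
  24   1   0   
[... 1544 characters left out ...]
53  53  ..  40  40  ..
 -32   1   0   0  37  40  40  47  50  48  49  49  49  51  51  52  48  50  49  51  49  49  51  49  41  41  41  ..
 -36   1   1   1  39  41  40  40  40  41  40  41  40  40  40  40  41  40  40  40  41  40  40  40  40  41  40  ..
 -40   1   1   1  38  41  40  41  41  40  40  41  40  41  41  41  41  41  41  40  40  41  41  40  40  41  40  40
 -44   1   1   1  22  28  19  27  29  22  24  28  22  23  27  24  29  26  27  27  26  24  26  26  25  26  23   1
 -48  ..   2   1   1   1   1   1   1   1   0   0   1   0   1   1   1   0   0   0   1   0   0   0   0   1   1   1
 -52  ..  ..   1   0   1   1   1   1   1   1   1   1   1  -0   1   0   0   0   0   1   1   0   1   0   1   1   1
```

Request:
servo_tool --pt "0 40 -6 0 0 -0.5" --pt "0 40 -6 0 0 -0.5" --pt "0 40 -6 0 0 -0.5" --pt "0 40 -6 0 0 -0.5" --pt "0 40 -6 0 0 -0.5"

```text
clock: 1.78
tool_pos: [0.4009, 0.0425, 0.2204]
orientation: [-180.0, 0.0, -158.1]
force: [1.5, -0.8, 0.6]
opening: 0.088
```

Request:
servo_tool --pt "2 38 -10 0 0 -0.2" --pt "0 0 0 0 0 0" --pt "0 0 0 0 0 0" --pt "0 0 0 0 0 0"

```text
clock: 2.12
tool_pos: [0.4032, 0.0794, 0.2103]
orientation: [-180.0, -0.1, -158.1]
force: [0.8, -0.1, 0.7]
opening: 0.0877
```

```bash
cat > pod.py <<'E'
from h import *
def m(tag,guess):
    o=ctrl.get_obs();print(o['tool_pos'].round(4),o['orientation'].round(2),o['force'].round(1))
    rgb,d,c=snap('wrist',tag);P=cloud(c,d);Z=P[...,2]
    near=np.hypot(P[...,0]-guess[0],P[...,1]-guess[1])<.06
    print(np.histogram(Z[near],np.arange(.02,.13,.005)))
    for lo,hi,n in[(.064,.076,'block'),(.105,.116,'podtop')]:
        pts=P[near&(Z>lo)&(Z<hi)]
        r=cv2.minAreaRect((pts[:,:2]*1000).astype(np.float32));print(n,np.round(r[0],1),np.round(r[1],1),round(r[2],1),len(pts),'z',np.median(pts[:,2]))
E
python3 - <<'E'
from pod import *
m('w2',(.474,.12))
im=cv2.imread('pics/w2.png');cv2.imwrite('pics/w2b.png',im)
E
```

```text
[0.4032 0.0794 0.2103] [-1.7998e+02 -7.0000e-02 -1.5812e+02] [ 0.8 -0.1  0.7]
(array([  88,   94,  116,  108,  308,  125,  296,  784,  148,  529, 1971,
         92,   53,   69,   57,   84,   85,  182,  182,    0,    0]), array([0.02 , 0.025, 0.03 , 0.035, 0.04 , 0.045, 0.05 , 0.055, 0.06 ,
       0.065, 0.07 , 0.075, 0.08 , 0.085, 0.09 , 0.095, 0.1  , 0.105,
       0.11 , 0.115, 0.12 , 0.125]))
block [469.2 115.3] [61.5 80.1] 21.8 2569 z 0.07068435496109882
podtop [469.3 115.1] [17.1 39.6] 21.4 364 z 0.11000106361296758
```

View pics/w2b.png

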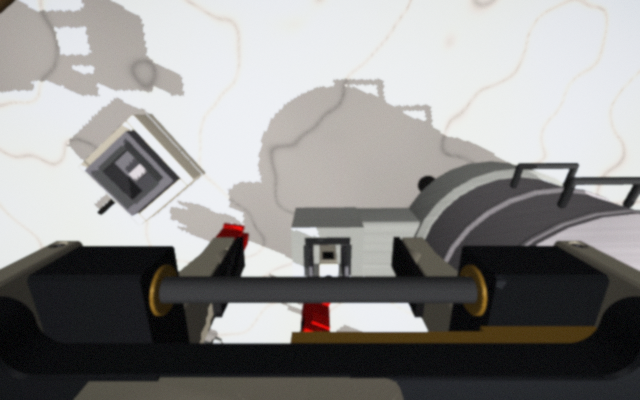

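Request:
servo_tool --pt "-8 -3 35 0 0 0" --pt "-7 -3 35 0 0 0" --pt "0 0 0 0 0 0" --pt "0 0 0 0 0 0"

```text
clock: 2.5
tool_pos: [0.3891, 0.0733, 0.2828]
orientation: [179.9, 0.3, -158.2]
force: [-0.3, 0.0, -0.5]
opening: 0.0876
```

```bash
python3 - <<'E'
from pod import *
m('w3',(.470,.116))
z=np.load('pics/w3.npz');c={k:z[k] for k in z};P=cloud(c,z['d']);Z=P[...,2]
near=np.hypot(P[...,0]-.47,P[...,1]+.118)<.075
for lo,hi in[(.038,.0425),(.0445,.06)]:
    pts=P[near&(Z>lo)&(Z<hi)];r=cv2.minAreaRect((pts[:,:2]*1000).astype(np.float32));print('cr',np.round(r[0],1),np.round(r[1],1),round(r[2],1),len(pts))
E
```

```text
[0.3891 0.0733 0.2828] [ 179.93    0.28 -158.24] [-0.3  0.  -0.5]
(array([  64,   62,   69,   74,  227,   99,  188,  476,  106,  416, 1666,
         80,   28,   32,   49,   43,   57,  179,  323,    0,    0]), array([0.02 , 0.025, 0.03 , 0.035, 0.04 , 0.045, 0.05 , 0.055, 0.06 ,
       0.065, 0.07 , 0.075, 0.08 , 0.085, 0.09 , 0.095, 0.1  , 0.105,
       0.11 , 0.115, 0.12 , 0.125]))
block [479.  119.1] [81.6 80. ] 22.4 2165 z 0.07076749623000578
podtop [477.8 118.9] [35.3 38.4] 21.4 502 z 0.11040671730959642
cr [ 472.2 -118. ] [92.  92.7] 60.0 1609
cr [ 472.2 -118.1] [68.2 69.6] 60.1 1934
```

Request:
servo_tool --pt "29 15 0 0 0 0" --pt "29 15 0 0 0 0" --pt "29 15 0 0 0 0" --pt "0 0 -40 0 0 0" --pt "0 0 -40 0 0 0"

```text
clock: 2.97
tool_pos: [0.4775, 0.1195, 0.1996]
orientation: [180.0, 0.1, -158.2]
force: [1.4, -0.5, -2.7]
opening: 0.0878
```

Request:
servo_tool --pt "0 0 0 0 0 0" --pt "0 0 0 0 0 0" --pt "0 0 0 0 0 0"

```text
clock: 3.22
tool_pos: [0.4761, 0.1189, 0.2021]
orientation: [-179.9, 0.0, -158.1]
force: [0.6, -0.9, 1.2]
opening: 0.0877
```

```bash
python3 - <<'E'
from h import *
o=ctrl.get_obs();print(o['tool_pos'].round(4),o['orientation'].round(2),o['force'].round(1),o['moment'].round(2))
snap('wrist','w4');rgb,d,c=snap('side','s4');
cv2.imwrite('pics/s4b.png',np.vstack([cv2.resize(cv2.imread('pics/s4.png')[200:320,240:400],(560,420)),cv2.resize(cv2.imread('pics/w4.png')[180:330,150:490],(560,180*560//560))]))
E
```

```text
[0.4761 0.1189 0.2021] [-1.7995e+02  5.0000e-02 -1.5810e+02] [ 0.6 -0.9  1.2] [ 0.09 -0.1  -0.03]
```

View pics/s4b.png

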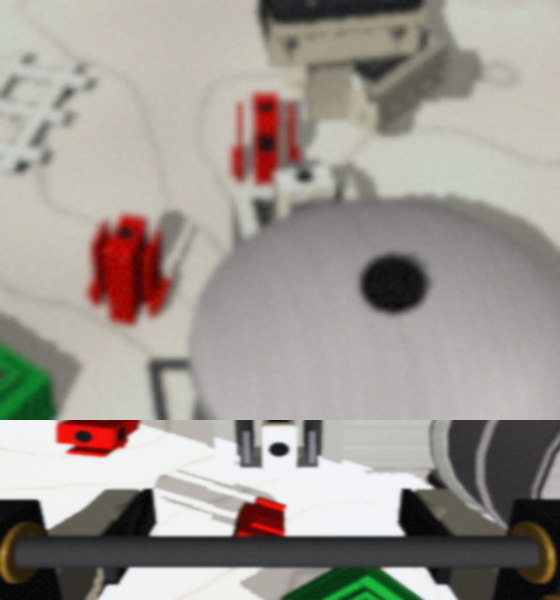

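Request:
servo_tool --pt "0 0 -40 0 0 0" --pt "0 0 -40 0 0 0" --pt "0 0 -25 0 0 0" --pt "0 0 0 0 0 0"

```text
clock: 3.65
tool_pos: [0.4733, 0.1183, 0.0929]
orientation: [-180.0, -0.3, -158.1]
force: [-1.5, -1.1, 0.3]
opening: 0.0875
```

Request:
servo_tool --pt "0 0 -10 0 0 0" --pt "0 0 -7 0 0 0" --pt "0 0 0 0 0 0" --pt "0 0 0 0 0 0" --pt "0 0 0 0 0 0"

```text
clock: 4.07
tool_pos: [0.4761, 0.1199, 0.0801]
orientation: [180.0, 0.1, -158.1]
force: [-0.3, 0.4, -0.2]
opening: 0.0876
```

```bash
python3 - <<'E'
from h import *
o=ctrl.get_obs();print(o['tool_pos'].round(4),o['orientation'].round(2),o['force'].round(2),o['moment'].round(2))
y=np.array([-.373,.928,0]);print(o['force']@y)
E
```

```text
[0.4761 0.1199 0.0801] [ 1.7998e+02  1.3000e-01 -1.5806e+02] [-0.32  0.44 -0.17] [-0.04 -0.   -0.06]
0.5274478427999636
```

Request:
servo_tool --pt "0 0 0 0 0 0" --pt "0 0 0 0 0 0" --pt "0 0 0 0 0 0" --pt "0 0 0 0 0 0" --pt "0 0 0 0 0 0" --fingers 40

```text
clock: 4.48
tool_pos: [0.4753, 0.1194, 0.0787]
orientation: [180.0, 0.0, -158.1]
force: [0.6, 0.0, -0.3]
opening: 0.0598
```

Request:
servo_tool --pt "0 0 0 0 0 0" --pt "0 0 0 0 0 0" --pt "0 0 0 0 0 0" --fingers 38

```text
clock: 4.73
tool_pos: [0.4752, 0.1194, 0.0785]
orientation: [-180.0, -0.0, -158.1]
force: [0.4, -0.6, 0.4]
opening: 0.041
```

```bash
cat > f.py <<'E'
from h import *
import sys
o=ctrl.get_obs();print(o['clock'],o['tool_pos'].round(4),o['orientation'].round(2),o['force'].round(2),o['moment'].round(2),o['opening'])
a=np.radians(o['orientation'][2]+180);x=np.array([np.cos(a),np.sin(a),0]);y=np.array([-x[1],x[0],0]);print('fx,fy pod',o['force']@x,o['force']@y,'mx',o['moment']@x)
E
python3 f.py
```

```text
4.7333 [0.4752 0.1194 0.0785] [-1.8000e+02 -1.0000e-02 -1.5807e+02] [ 0.4  -0.57  0.38] [ 0.02 -0.    0.01] 0.04104980413566701
fx,fy pod 0.1602909009198711 -0.6832347765689591 mx 0.021164832469692883
```

Request:
servo_tool --pt "0 0 0 0 0 0" --pt "0 0 0 0 0 0" --pt "0 0 0 0 0 0" --pt "0 0 0 0 0 0" --fingers 38

```text
clock: 5.07
tool_pos: [0.4752, 0.1194, 0.0785]
orientation: [180.0, -0.0, -158.1]
force: [-0.5, 0.5, -0.4]
opening: 0.0382
```

```bash
python3 f.py
```

```text
5.0667 [0.4752 0.1194 0.0785] [ 180.     -0.   -158.07] [-0.51  0.54 -0.44] [0.22 0.07 0.06] 0.03819241296101842
fx,fy pod -0.2730711645118064 0.6895583580821905 mx 0.22715140658830782
```

Request:
servo_tool --pt "0 0 0 0 0 0" --pt "0 0 0 0 0 0" --pt "0 0 0 0 0 0" --fingers 35

```text
clock: 5.32
tool_pos: [0.4752, 0.1194, 0.0785]
orientation: [-180.0, -0.0, -158.1]
force: [-0.0, 0.8, -0.2]
opening: 0.0355
```

```bash
python3 f.py
```

```text
5.3167 [0.4752 0.1194 0.0785] [-1.8000e+02 -1.0000e-02 -1.5808e+02] [-0.03  0.83 -0.18] [0.16 0.02 0.09] 0.03551431286712592
fx,fy pod 0.28173301325470257 0.7834838670746944 mx 0.15431121854850482
```

Request:
servo_tool --pt "0 0 0 0 0 0"

```text
clock: 5.4
tool_pos: [0.4752, 0.1194, 0.0785]
orientation: [-180.0, -0.0, -158.1]
force: [-0.1, 1.2, -0.7]
opening: 0.0354
```

```bash
python3 f.py
```

```text
5.4 [0.4752 0.1194 0.0785] [-180.     -0.   -158.07] [-0.12  1.18 -0.7 ] [ 0.17  0.04 -0.02] 0.0353904706333163
fx,fy pod 0.3290151182690973 1.139635631287938 mx 0.16828196869165027
```

Request:
servo_tool --pt "0 0 0 0 0 0"

```text
clock: 5.48
tool_pos: [0.4752, 0.1194, 0.0785]
orientation: [-180.0, -0.0, -158.1]
force: [-0.1, -0.4, -0.7]
opening: 0.035
```

```bash
python3 f.py
```

```text
5.4833 [0.4752 0.1194 0.0785] [-180.     -0.   -158.07] [-0.12 -0.43 -0.67] [0.19 0.07 0.05] 0.03504727766517223
fx,fy pod -0.2756607909084783 -0.3528097042953577 mx 0.2046430127856618
```

Request:
servo_tool --pt "-0.2 0.6 0 0 0 0" --pt "0 0 0 0 0 0" --pt "0 0 0 0 0 0" --pt "0 0 0 0 0 0" --fingers 32

```text
clock: 5.82
tool_pos: [0.475, 0.12, 0.0786]
orientation: [180.0, 0.0, -158.1]
force: [-1.0, 0.8, 1.1]
opening: 0.032
```

```bash
python3 f.py
```

```text
5.8167 [0.475  0.12   0.0786] [ 180.      0.   -158.07] [-0.99  0.8   1.12] [0.22 0.39 0.05] 0.032046427058175266
fx,fy pod -0.6218917710564531 1.1170976742641223 mx 0.3485260418515895
```

Request:
servo_tool --pt "0 0 0 0 0 0" --pt "0 0 0 0 0 0"

```text
clock: 5.98
tool_pos: [0.475, 0.12, 0.0786]
orientation: [-180.0, 0.0, -158.1]
force: [-0.9, 0.7, 1.4]
opening: 0.032
```

```bash
python3 f.py
```

```text
5.9833 [0.475  0.12   0.0786] [-180.      0.   -158.07] [-0.85  0.72  1.39] [0.24 0.48 0.07] 0.03204649254799799
fx,fy pod -0.5219801880768888 0.98474831085772 mx 0.40037365470068215
```

Request:
servo_tool --pt "-0.2 0.6 0 0 0 0" --pt "0 0 0 0 0 0" --pt "0 0 0 0 0 0"

```text
clock: 6.23
tool_pos: [0.4748, 0.1203, 0.0786]
orientation: [-180.0, -0.0, -158.1]
force: [-0.1, -2.9, 2.1]
opening: 0.0319
```

```bash
python3 f.py
```

```text
6.2333 [0.4748 0.1203 0.0786] [-1.7998e+02 -1.0000e-02 -1.5807e+02] [-0.08 -2.86  2.12] [-0.99 -0.03 -0.02] 0.03188302731609077
fx,fy pod -1.1375159023336932 -2.620300939303633 mx -0.9258472089875427
```

Request:
servo_tool --pt "0 0 0 0 0 0" --pt "0 0 0 0 0 0"

```text
clock: 6.4
tool_pos: [0.4748, 0.1204, 0.0786]
orientation: [-180.0, -0.0, -158.1]
force: [0.2, -2.4, 1.5]
opening: 0.0319
```

```bash
python3 f.py
```

```text
6.4 [0.4748 0.1204 0.0786] [-1.7998e+02 -1.0000e-02 -1.5807e+02] [ 0.24 -2.36  1.52] [-1.14 -0.04  0.04] 0.03189661776998003
fx,fy pod -0.6624353838106034 -2.277955881642078 mx -1.0734420194202623
```

Request:
servo_tool --pt "0.15 -0.4 0 0 0 0" --pt "0 0 0 0 0 0" --pt "0 0 0 0 0 0" --pt "0 0 0 0 0 0"

```text
clock: 6.73
tool_pos: [0.4749, 0.1202, 0.0786]
orientation: [180.0, -0.0, -158.1]
force: [-0.8, -1.1, 2.6]
opening: 0.0316
```

```bash
python3 f.py
```

```text
6.7333 [0.4749 0.1202 0.0786] [ 180.     -0.   -158.07] [-0.81 -1.14  2.6 ] [-0.56  0.39 -0.  ] 0.031614486012771705
fx,fy pod -1.1742746986631485 -0.7538206010460563 mx -0.37201325234277444
```

Request:
servo_tool --pt "0 0 0 0 0 0" --pt "0 0 0 0 0 0"

```text
clock: 6.9
tool_pos: [0.475, 0.1202, 0.0786]
orientation: [180.0, -0.0, -158.1]
force: [-0.8, -1.2, 3.1]
opening: 0.0319
```

```bash
python3 f.py
```

```text
6.9 [0.475  0.1202 0.0786] [ 180.     -0.   -158.07] [-0.84 -1.19  3.08] [-0.59  0.43 -0.  ] 0.03194049445787958
fx,fy pod -1.222665734371659 -0.7907736774721418 mx -0.3868585991716898
```

Request:
servo_tool --pt "0.1 -0.2 0 0 0 0" --pt "0 0 0 0 0 0" --pt "0 0 0 0 0 0" --fingers 30

```text
clock: 7.15
tool_pos: [0.4751, 0.12, 0.0787]
orientation: [180.0, 0.0, -158.1]
force: [-2.1, -1.7, 4.0]
opening: 0.0297
```

```bash
python3 f.py
```

```text
7.15 [0.4751 0.12   0.0787] [ 1.8000e+02  1.0000e-02 -1.5807e+02] [-2.1  -1.73  4.  ] [-0.51  0.55  0.04] 0.0297343437707921
fx,fy pod -2.5958416041627235 -0.8152899521710432 mx -0.26279075445540295
```

Request:
servo_tool --pt "0 0 0 0 0 0" --pt "0 0 0 0 0 0" --pt "0 0 0 0 0 0" --fingers 28.4

```text
clock: 7.4
tool_pos: [0.4751, 0.12, 0.0786]
orientation: [180.0, 0.0, -158.1]
force: [-1.9, -0.9, 4.5]
opening: 0.0285
```

```bash
python3 f.py
```

```text
7.4 [0.4751 0.12   0.0786] [ 1.8000e+02  1.0000e-02 -1.5808e+02] [-1.87 -0.91  4.46] [-0.54  0.52  0.06] 0.028518698881002585
fx,fy pod -2.073722712865644 -0.14779316266246384 mx -0.3079881983741401
```

Request:
servo_tool --pt "0 0 0 0 0 0" --pt "0 0 0 0 0 0" --pt "0 0 0 0 0 0" --fingers 22

```text
clock: 7.65
tool_pos: [0.4752, 0.12, 0.0786]
orientation: [-180.0, 0.0, -158.1]
force: [-0.7, -1.8, 5.6]
opening: 0.0256
```

Request:
servo_tool --pt "0 0 2 0 0 0" --pt "0 0 2 0 0 0" --pt "0 0 2 0 0 0"

```text
clock: 7.9
tool_pos: [0.4752, 0.12, 0.0847]
orientation: [-180.0, 0.0, -158.1]
force: [0.2, -2.4, 3.3]
opening: 0.0252
```

```bash
python3 f.py
```

```text
7.9 [0.4752 0.12   0.0847] [-180.      0.   -158.07] [ 0.16 -2.4   3.27] [-0.89 -0.05 -0.06] 0.025222885251962292
fx,fy pod -0.7457699476634702 -2.2896807785572517 mx -0.8473451057464099
```

Request:
servo_tool --pt "0 0 3 0 0 0" --pt "0 0 3 0 0 0" --pt "0 0 3 0 0 0" --pt "0 0 3 0 0 0"

```text
clock: 8.23
tool_pos: [0.4749, 0.1201, 0.0966]
orientation: [180.0, -0.0, -158.1]
force: [0.2, 0.8, -0.8]
opening: 0.0249
```

Request:
servo_tool --pt "0 0 5 0 0 0" --pt "0 0 5 0 0 0" --pt "0 0 5 0 0 0" --pt "0 0 5 0 0 0"

```text
clock: 8.57
tool_pos: [0.4751, 0.1201, 0.1172]
orientation: [180.0, 0.0, -158.1]
force: [-0.2, 0.6, -1.0]
opening: 0.0252
```

Request:
servo_tool --pt "0 0 10 0 0 0" --pt "0 0 15 0 0 0" --pt "0 0 20 0 0 0" --pt "0 0 25 0 0 0" --pt "0 0 25 0 0 0"

```text
clock: 8.98
tool_pos: [0.4747, 0.1197, 0.2131]
orientation: [-180.0, -0.0, -158.1]
force: [1.4, 1.3, -1.7]
opening: 0.0255
```

```bash
python3 f.py; python3 -c "
from h import *
snap('wrist','w5');snap('side','s5')
a=cv2.imread('pics/w5.png')[170:330,150:490];b=cv2.imread('pics/s5.png')[170:290,250:410]
cv2.imwrite('pics/v5.png',np.vstack([cv2.resize(a,(680,320)),cv2.resize(b,(373,280)).copy() if 0 else cv2.copyMakeBorder(cv2.resize(b,(373,280)),0,0,0,307,0)]))"
```

```text
8.9833 [0.4747 0.1197 0.2131] [-1.7999e+02 -3.0000e-02 -1.5807e+02] [ 1.39  1.29 -1.66] [ 0.11 -0.12 -0.02] 0.025491161787472412
fx,fy pod 1.7701481944101607 0.6756025465748919 mx 0.05973397235256364
```

View pics/v5.png

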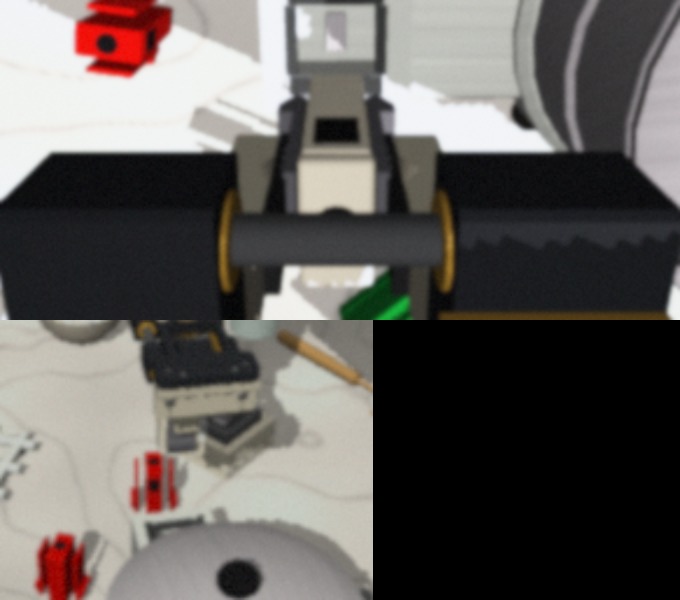

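```bash
python3 - <<'E'
from h import *
z=np.load('pics/w5.npz');c={k:z[k] for k in z};P=cloud(c,z['d'])
tcp=np.array([.4747,.1197,.2131]);a=np.radians(22)
ex=np.array([np.cos(a),np.sin(a),0]);ey=np.array([-ex[1],ex[0],0])
L=P-tcp;X=L@ex*1e3;Y=L@ey*1e3;Z=L[...,2]*1e3
for v in range(196,320,4): print(v,[(round(float(X[v,u]),1),round(float(Y[v,u]),1),round(float(Z[v,u]),1)) for u in(310,318,326)])
for v in (255,262):
  s=(abs(Z[v]-np.median(Z[v,312:324]))<2); u=np.where(s[290:350])[0]+290; print(v,u.min(),u.max(),Y[v,u.min()],Y[v,u.max()])
E
```

```text
196 [(17.6, -10.4, -169.9), (17.7, -1.1, -170.1), (17.4, 8.1, -169.0)]
200 [(22.7, -10.5, -170.4), (22.8, -1.1, -170.7), (22.6, 8.2, -170.2)]
204 [(22.6, -10.1, -155.3), (22.4, -1.2, -154.5), (22.6, 7.8, -155.1)]
208 [(-15.2, -6.6, -31.4), (-15.2, -1.2, -31.3), (-14.9, 4.3, -32.3)]
212 [(-15.1, -6.4, -23.6), (-15.0, -1.2, -23.7), (-15.1, 4.1, -23.7)]
216 [(-15.1, -6.3, -16.2), (-15.0, -1.2, -16.3), (-15.2, 3.8, -15.7)]
220 [(-15.2, -6.1, -9.0), (-15.2, -1.2, -8.9), (-15.2, 3.7, -8.9)]
224 [(-15.6, -5.9, -1.5), (-15.3, -1.2, -2.3), (-15.1, 3.5, -2.6)]
228 [(-15.1, -5.8, 3.2), (-15.2, -1.2, 3.6), (-15.4, 3.3, 4.1)]
232 [(-15.4, -5.6, 9.6), (-15.7, -1.2, 10.4), (-16.2, 3.1, 11.5)]
236 [(-14.9, -5.5, 13.8), (-15.7, -1.2, 15.6), (-15.7, 3.0, 15.6)]
240 [(-15.8, -5.3, 20.8), (-15.8, -1.2, 20.7), (-15.8, 2.9, 20.9)]
244 [(-15.1, -5.2, 24.0), (-15.5, -1.2, 24.7), (-14.9, 2.8, 23.5)]
248 [(-15.5, -5.1, 29.2), (-14.9, -1.2, 28.1), (-14.6, 2.7, 27.3)]
252 [(-14.3, -5.1, 30.9), (-14.4, -1.2, 31.2), (-15.0, 2.6, 32.4)]
256 [(-12.4, -5.1, 31.5), (-13.0, -1.2, 32.7), (-12.5, 2.6, 31.7)]
260 [(-10.1
[... 381 characters left out ...]
4 [(-30.3, -3.6, 82.2), (-30.2, -1.2, 82.1), (-29.9, 1.2, 81.7)]
288 [(-29.4, -3.6, 83.0), (-29.7, -1.2, 83.5), (-29.0, 1.2, 82.4)]
292 [(-28.4, -3.6, 83.6), (-28.7, -1.2, 84.0), (-28.2, 1.1, 83.3)]
296 [(-27.4, -3.6, 84.1), (-27.2, -1.2, 83.7), (-27.9, 1.1, 84.9)]
300 [(-26.6, -3.6, 84.8), (-25.7, -1.2, 83.7), (-25.8, 1.1, 83.8)]
304 [(15.0, -5.3, 31.3), (14.7, -1.2, 31.6), (14.9, 2.8, 31.4)]
308 [(16.8, -5.3, 32.0), (17.5, -1.2, 31.1), (17.1, 2.8, 31.6)]
312 [(19.7, -5.4, 31.4), (20.4, -1.3, 30.6), (19.3, 2.8, 31.9)]
316 [(218.4, -13.3, -211.9), (219.0, -1.3, -212.6), (218.9, 10.8, -212.4)]
255 298 337 -10.902297782204881 8.024700106870636
262 290 349 -14.934748189068745 13.953808219454343
```

Request:
servo_tool --pt "-7 -26 0 0 0 -6.5" --pt "-7 -26 0 0 0 -6.5" --pt "-7 -26 0 0 0 -6.5" --pt "-7 -26 0 0 0 -6.5"

```text
clock: 9.42
tool_pos: [0.4463, 0.015, 0.2116]
orientation: [180.0, -0.0, 175.6]
force: [0.4, -0.2, -1.2]
opening: 0.0256
```

Request:
servo_tool --pt "-8 -26 0 0 0 -6.5" --pt "-8 -26 0 0 0 -6.5" --pt "-8 -26 0 0 0 -6.5" --pt "-8 -26 0 0 0 -6.5"

```text
clock: 9.75
tool_pos: [0.4142, -0.0891, 0.2118]
orientation: [180.0, 0.0, 149.6]
force: [0.3, -0.3, -0.7]
opening: 0.0255
```

Request:
servo_tool --pt "0 0 0 0 0 0" --pt "0 0 0 0 0 0" --pt "0 0 0 0 0 0" --pt "0 0 0 0 0 0"

```text
clock: 10.08
tool_pos: [0.4153, -0.0875, 0.2116]
orientation: [180.0, 0.0, 150.0]
force: [0.2, 0.3, -1.6]
opening: 0.0253
```

```bash
python3 f.py; cat > cr.py <<'E'
from h import *
import sys
o=ctrl.get_obs();tcp=o['tool_pos'];yaw=o['orientation'][2]
snap('wrist',sys.argv[1]);z=np.load(f'pics/{sys.argv[1]}.npz');c={k:z[k] for k in z};P=cloud(c,z['d'])
a=np.radians(yaw-180);ex=np.array([np.cos(a),np.sin(a)]);ey=np.array([-ex[1],ex[0]])
X=(P[...,:2]-tcp[:2])@ex*1e3;Y=(P[...,:2]-tcp[:2])@ey*1e3;Z=P[...,2]*1e3
z0=tcp[2]*1e3
pod=(abs(Z-z0-31.5)<2.5)&(abs(X-2)<24)&(abs(Y)<11.5)
print('pod X',np.percentile(X[pod],[1,99]).round(1),'Y row',np.percentile(Y[pod],[1,99]).round(1))
near=np.hypot(P[...,0]-.471,P[...,1]+.118)<.072
for lo,hi,n in[(38,42.7,'tray'),(45,60,'block'),(54.8,60,'strips')]:
    s=near&(Z>lo)&(Z<hi);pts=np.stack([X[s],Y[s]],1).astype(np.float32)
    r=cv2.minAreaRect(pts);print(n,np.round(r[0],1),np.round(r[1],1),round(r[2],1),len(pts), 'x',np.percentile(pts[:,0],[.5,99.5]).round(1),'y',np.percentile(pts[:,1],[.5,99.5]).round(1))
s=near&(Z>50.5)&(Z<54.2);print('mouth z',np.median(Z[s]),'tray z',np.median(Z[near&(Z>38)&(Z<43)]))
E
python3 cr.py w6
```

```text
10.0833 [ 0.4153 -0.0875  0.2116] [179.99   0.   150.01] [ 0.22  0.27 -1.6 ] [-0.09 -0.02  0.04] 0.025252688010988993
fx,fy pod 0.05745944941475281 0.33946337361871526 mx -0.06673847253821578
pod X [-14.8  20.5] Y row [-9.3  8.7]
tray [45.1  1.4] [92.  52.9] 89.9 1306 x [18.8 71.1] y [-44.3  47. ]
block [47.6  1.6] [67.6 35.1] 89.8 436 x [30.1 63.5] y [-32.   35.3]
strips [38.3  1.8] [ 6.  48.9] 0.2 69 x [35.2 41.1] y [-22.6  26.3]
mouth z 52.92971230072918 tray z 40.430364201708315
```

View pics/w6.png

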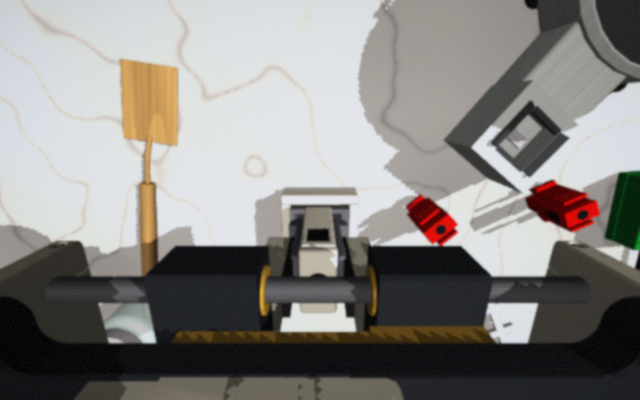

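Request:
servo_tool --pt "27 -14 0 0 0 0" --pt "27 -14.3 0 0 0 0" --pt "0 0 -36 0 0 0" --pt "0 0 -36 0 0 0" --pt "0 0 -30 0 0 0"

```text
clock: 10.55
tool_pos: [0.4691, -0.1157, 0.1075]
orientation: [-180.0, -0.0, 150.0]
force: [-0.0, -0.4, -1.3]
opening: 0.0258
```

Request:
servo_tool --pt "0 0 -4 0 0 0" --pt "0 0 0 0 0 0" --pt "0 0 0 0 0 0" --pt "0 0 0 0 0 0"

```text
clock: 10.88
tool_pos: [0.4708, -0.1159, 0.1076]
orientation: [179.9, 0.2, 150.0]
force: [0.3, 0.3, -1.0]
opening: 0.0254
```

```bash
python3 f.py; python3 cr.py w7; python3 - <<'E'
from h import *
im=cv2.imread('pics/w7.png')[180:330,200:440];cv2.imwrite('pics/w7b.png',cv2.resize(im,(800,500),interpolation=2))
E
```

```text
10.8833 [ 0.4708 -0.1159  0.1076] [1.7991e+02 1.6000e-01 1.5000e+02] [ 0.28  0.31 -0.96] [-0.07 -0.04 -0.02] 0.025404491479804014
fx,fy pod 0.08947210461264724 0.4085061341916162 mx -0.04335139409209364
pod X [-14.8  20.4] Y row [-9.4  8.7]
tray [-6.  -1.6] [75.8 92.1] 0.0 3387 x [-43.8  27.7] y [-47.2  44. ]
block [-6.8 -1.7] [50.6 68.3] 0.2 3314 x [-31.9  17.9] y [-35.5  32.2]
strips [-22.8  -5.5] [57.2  9.1] 89.2 552 x [-27.  -18.9] y [-26.3  22.9]
mouth z 52.877731681419945 tray z 40.39754211669458
```

View pics/w7b.png

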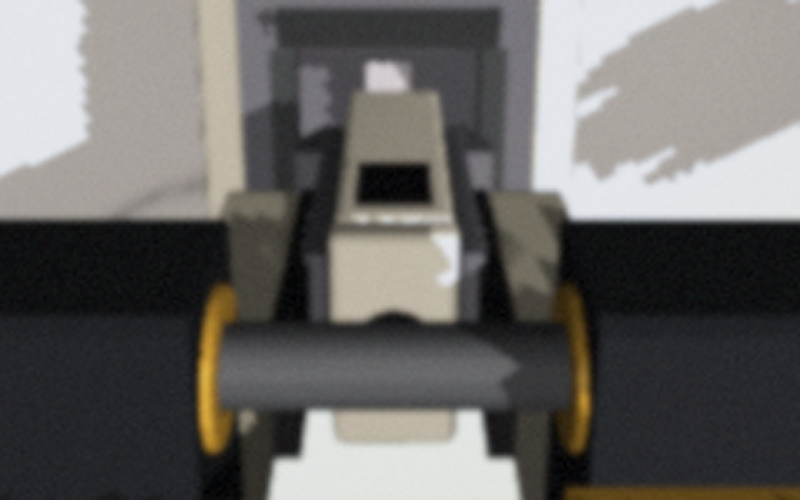

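Request:
servo_tool --pt "-0.9 0 -2 0 0 0" --pt "0 0 -4 0 0 0" --pt "0 0 -4 0 0 0" --pt "0 0 -3 0 0 0" --pt "0 0 0 0 0 0"

```text
clock: 11.35
tool_pos: [0.4676, -0.1163, 0.0919]
orientation: [-180.0, -0.1, 149.9]
force: [-0.5, 0.2, -1.2]
opening: 0.0255
```

Request:
servo_tool --pt "0 0 -2 0 0 0" --pt "0 0 -2 0 0 0" --pt "0 0 -2 0 0 0" --pt "0 0 0 0 0 0"

```text
clock: 11.68
tool_pos: [0.4679, -0.1163, 0.0861]
orientation: [-180.0, -0.0, 149.9]
force: [0.5, 0.2, -0.3]
opening: 0.025
```

```bash
python3 f.py
```

```text
11.6833 [ 0.4679 -0.1163  0.0861] [-1.7997e+02 -4.0000e-02  1.4992e+02] [ 0.53  0.25 -0.31] [-0.05 -0.01  0.04] 0.025007438027838266
fx,fy pod 0.3375657533878341 0.4837578705457837 mx -0.03279654258944117
```

```bash
python3 f.py; python3 cr.py w8;python3 f.py; python3 - <<'E'
from h import *
z=np.load('pics/w8.npz');g=z['rgb'].astype(int)
for v in (232,240,246,250): print(v,g[v,290:348].sum(1)//3)
E
```

```text
11.6833 [ 0.4679 -0.1163  0.0861] [-1.7997e+02 -4.0000e-02  1.4992e+02] [ 0.53  0.25 -0.31] [-0.05 -0.01  0.04] 0.025007438027838266
fx,fy pod 0.3375657533878341 0.4837578705457837 mx -0.03279654258944117
pod X [-14.7  20.5] Y row [-9.3  8.8]
tray [-10.2   0.3] [92.  63.1] 90.0 3705 x [-41.3  19.6] y [-45.4  45.8]
block [-9.7  0.2] [68.1 40.5] 90.0 3587 x [-29.7   7.9] y [-33.6  33.9]
strips [-16.5   0.3] [50.3 17.2] 90.0 739 x [-24.9  -8.1] y [-24.6  24.8]
mouth z 52.907235339007705 tray z 40.42856941693363
11.7333 [ 0.468  -0.1163  0.0863] [-1.7998e+02 -2.0000e-02  1.4993e+02] [ 0.52  0.31 -1.03] [-0.04 -0.02 -0.03] 0.02512987286807868
fx,fy pod 0.2914487739422657 0.5288309182881543 mx -0.025911376514590276
232 [ 69  72  72  69  64  50  39  30  33  27  33  43  70  95 116 122 108  73
  36  14   8  11  10  10   9   9   8   5   7  13  12   9  12   5  11   8
   6  21  54  96 120 133 144 138 106  64  48  49  51  58  75  99 115 117
 119 120 113  90]
240 [ 25  10  14  18  26  28  28  32  31  27  46  72 100 113 125 117  91  59
  42  37  39  37  36  34  36  35  37  37  37  36  33  35  38  38  33  36
  38  38  47  75 107 126 137 140 139 107  64  44  48  50  53  53  41  25
  15  22  45  74]
246 [ 13  17  26  29  33  34  26  27  31  46  72  99 113 115 122 137 154 169
 174 166 153 144 146 161 169 175 175 167 160 156 168 177 178 176 171 164
 160 161 165 169 168 164 164 167 170 147 105  67  52  49  53  52  52  48
  33  18  20  29]
250 [  9  22  29  33  34  33  31  34  62  92 113 121 125 123 126 126 129 126
 127 125 126 126 128 122 127 128 126 126 128 124 127 130 125 126 128 127
 126 128 127 127 126 134 139 155 167 182 177 142  86  55  48  50  54  54
  49  36  22  18]
```

Request:
servo_tool --pt "0.9 0.3 0 0 0 0" --pt "0.9 0.3 0 0 0 0" --pt "0 0 0 0 0 0" --pt "0 0 0 0 0 0" --pt "0 0 0 0 0 0"

```text
clock: 12.15
tool_pos: [0.4701, -0.1157, 0.0866]
orientation: [180.0, 0.0, 149.9]
force: [-0.1, -0.2, -1.3]
opening: 0.0254
```

```bash
python3 f.py; python3 cr.py w9
```

```text
12.15 [ 0.4701 -0.1157  0.0866] [1.7999e+02 1.0000e-02 1.4993e+02] [-0.14 -0.18 -1.29] [-0.06 -0.06  0.02] 0.025351774085291656
fx,fy pod -0.032471887247400945 -0.22553347650497674 mx -0.024061207390700716
pod X [-14.8  20.5] Y row [-9.3  8.8]
tray [-11.3  -1.4] [63.9 92. ] 0.2 3776 x [-43.1  19.7] y [-46.9  44.1]
block [-11.   -1.4] [40.8 68.2] 0.0 3691 x [-31.2   8.1] y [-35.2  32.4]
strips [-18.2   1.7] [56.5 22.4] 85.5 764 x [-26.8  -8.3] y [-26.1  23.4]
mouth z 52.86010655599732 tray z 40.38869030892431
```

Request:
servo_tool --pt "0 0 -2 0 0 0" --pt "0 0 -2 0 0 0" --pt "0 0 -2 0 0 0" --pt "0 0 0 0 0 0"

```text
clock: 12.53
tool_pos: [0.4696, -0.1157, 0.08]
orientation: [-180.0, -0.0, 149.9]
force: [-0.1, 0.3, -0.4]
opening: 0.0252
```

Request:
servo_tool --pt "0 0 -2 0 0 0" --pt "0 0 -2 0 0 0" --pt "0 0 -2 0 0 0" --pt "0 0 0 0 0 0"

```text
clock: 12.87
tool_pos: [0.4697, -0.1157, 0.0741]
orientation: [-180.0, -0.0, 149.9]
force: [0.1, -0.8, -2.1]
opening: 0.0255
```

```bash
python3 f.py
```

```text
12.8667 [ 0.4697 -0.1157  0.0741] [-1.7998e+02 -3.0000e-02  1.4992e+02] [ 0.07 -0.82 -2.14] [-0.06 -0.07 -0.  ] 0.025476688223345253
fx,fy pod 0.47217487791527585 -0.6785537794442171 mx -0.013581881682551514
```

Going in freely. Continue to the plate.

Request:
servo_tool --pt "0 0 -2 0 0 0" --pt "0 0 -2 0 0 0" --pt "0 0 -2 0 0 0" --pt "0 0 0 0 0 0"

```text
clock: 13.2
tool_pos: [0.4701, -0.1157, 0.0684]
orientation: [-180.0, 0.0, 149.9]
force: [-1.2, 0.4, 3.6]
opening: 0.0253
```

Request:
servo_tool --pt "0 0 -1.5 0 0 0" --pt "0 0 -1.5 0 0 0" --pt "0 0 -1 0 0 0" --pt "0 0 0 0 0 0"

```text
clock: 13.53
tool_pos: [0.4701, -0.1157, 0.0645]
orientation: [180.0, 0.0, 149.9]
force: [-0.9, 0.2, 2.7]
opening: 0.0256
```

```bash
python3 f.py
```

```text
13.5333 [ 0.4701 -0.1157  0.0645] [1.8000e+02 1.0000e-02 1.4993e+02] [-0.89  0.23  2.73] [0.11 0.31 0.01] 0.025594449762923202
fx,fy pod -0.8883459208774579 -0.24582500291049353 mx -0.05908605999032833
```

Request:
servo_tool --pt "0 0 -1 0 0 0" --pt "0 0 -1 0 0 0" --pt "0 0 -1 0 0 0" --pt "0 0 0 0 0 0"

```text
clock: 13.87
tool_pos: [0.4701, -0.1157, 0.0615]
orientation: [180.0, 0.0, 149.9]
force: [-0.8, -0.3, 4.5]
opening: 0.0255
```

Request:
servo_tool --pt "0 0 -0.5 0 0 0" --pt "0 0 0 0 0 0"

```text
clock: 14.03
tool_pos: [0.4701, -0.1157, 0.0611]
orientation: [180.0, 0.0, 149.9]
force: [-1.2, 0.4, 4.9]
opening: 0.0255
```

Request:
servo_tool --pt "0 0 -0.5 0 0 0" --pt "0 0 0 0 0 0"

```text
clock: 14.2
tool_pos: [0.4701, -0.1157, 0.0606]
orientation: [180.0, 0.0, 149.9]
force: [-0.6, 0.2, 4.4]
opening: 0.0255
```

Request:
servo_tool --pt "0 0 -0.5 0 0 0" --pt "0 0 0 0 0 0"

```text
clock: 14.37
tool_pos: [0.4701, -0.1157, 0.0601]
orientation: [180.0, 0.0, 149.9]
force: [-0.5, 0.0, 4.8]
opening: 0.025
```

Request:
servo_tool --pt "0 0 -0.4 0 0 0" --pt "0 0 0 0 0 0"

```text
clock: 14.53
tool_pos: [0.4701, -0.1157, 0.0598]
orientation: [180.0, 0.0, 149.9]
force: [-1.5, -0.1, 5.7]
opening: 0.0257
```

Request:
servo_tool --pt "0 0 -0.3 0 0 0" --pt "0 0 0 0 0 0"

```text
clock: 14.7
tool_pos: [0.4701, -0.1157, 0.0597]
orientation: [180.0, 0.0, 149.9]
force: [-1.9, 1.1, 7.3]
opening: 0.0253
```

Request:
servo_tool --pt "0 0 -0.3 0 0 0" --pt "0 0 0 0 0 0" --pt "0 0 0 0 0 0"

```text
clock: 14.95
tool_pos: [0.4702, -0.1157, 0.0597]
orientation: [180.0, 0.0, 149.9]
force: [-2.4, 1.3, 11.9]
opening: 0.0256
```

```bash
python3 f.py
```

```text
14.95 [ 0.4702 -0.1157  0.0597] [1.7999e+02 3.0000e-02 1.4994e+02] [-2.42  1.26 11.86] [0.44 1.11 0.01] 0.025620799255062526
fx,fy pod -2.719899183161295 -0.12283574552235474 mx -0.17363754086700925
```

Request:
servo_tool --pt "0 0 -0.2 0 0 0" --pt "0 0 0 0 0 0" --pt "0 0 0 0 0 0" --pt "0 0 0 0 0 0" --fingers 50

```text
clock: 15.28
tool_pos: [0.4698, -0.1156, 0.0586]
orientation: [-180.0, -0.0, 149.9]
force: [-0.8, 0.3, 0.3]
opening: 0.0461
```

```bash
python3 f.py; python3 cr.py w10; python3 - <<'E'
from h import *
z=np.load('pics/w10.npz');c={k:z[k] for k in z};P=cloud(c,z['d'])
print((P[254:280:3,318]*1000).round(1).tolist())
E
```

```text
15.2833 [ 0.4698 -0.1156  0.0586] [-1.8000e+02 -2.0000e-02  1.4992e+02] [-0.84  0.33  0.31] [-0.05  0.02 -0.03] 0.04607096033453265
fx,fy pod -0.8922371446350158 -0.13731967215260968 mx -0.04895307776469829
pod X [-14.7  21. ] Y row [-9.7  9.1]
tray [-10.   -1.3] [66.1 92.1] 0.1 4263 x [-42.7  22.4] y [-46.7  44.2]
block [-3.9 -1.2] [54.6 68.5] 0.3 4651 x [-31.   22.8] y [-35.   32.4]
strips [-5.5 -0.6] [42.1 52.7] 0.3 1097 x [-26.3  11.5] y [-25.9  23.6]
mouth z 52.84693811678874 tray z 40.38548564726951
[[458.0, -108.9, 91.6], [458.9, -109.4, 92.7], [460.4, -110.3, 92.2], [461.1, -110.7, 93.7], [462.7, -111.7, 93.2], [464.6, -112.7, 92.2], [465.7, -113.4, 92.8], [467.4, -114.3, 92.4], [443.4, -100.5, 138.9]]
```

Request:
servo_tool --pt "0 0 0 0 0 0" --pt "0 0 0 0 0 0" --pt "0 0 0 0 0 0" --pt "0 0 0 0 0 0" --fingers 70

```text
clock: 15.67
tool_pos: [0.4699, -0.1157, 0.0587]
orientation: [-180.0, -0.0, 149.9]
force: [-0.6, -0.3, -0.8]
opening: 0.0684
```

Request:
servo_tool --pt "0 0 15 0 0 0" --pt "0 0 30 0 0 0" --pt "0 0 40 0 0 0" --pt "0 0 40 0 0 0" --pt "0 0 30 0 0 0"

```text
clock: 16.08
tool_pos: [0.4705, -0.1158, 0.2172]
orientation: [179.9, 0.1, 149.9]
force: [1.6, 0.5, 0.3]
opening: 0.0699
```

Request:
servo_tool --pt "-26 15 0 0 0 0" --pt "-26 15 0 0 0 0" --pt "0 0 0 0 0 0" --pt "0 0 0 0 0 0"

```text
clock: 16.42
tool_pos: [0.4172, -0.0852, 0.2145]
orientation: [179.9, 0.1, 150.0]
force: [-0.5, -0.3, -0.4]
opening: 0.0698
```

```bash
python3 f.py; python3 - <<'E'
from h import *
rgb,d,c=snap('wrist','w11');P=cloud(c,d);Z=P[...,2]
near=np.hypot(P[...,0]-.470,P[...,1]+.117)<.07
for lo,hi,n in[(.038,.0427,'tray'),(.045,.060,'block'),(.0895,.10,'podtop'),(.07,.0895,'mid')]:
    pts=P[near&(Z>lo)&(Z<hi)];r=cv2.minAreaRect((pts[:,:2]*1000).astype(np.float32));print(n,np.round(r[0],1),np.round(r[1],1),round(r[2],1),len(pts),'z',np.median(pts[:,2]))
cv2.imwrite('pics/w11b.png',cv2.resize(cv2.imread('pics/w11.png')[150:290,220:420],(800,560)))
E
```

```text
16.4167 [ 0.4172 -0.0852  0.2145] [1.7992e+02 6.0000e-02 1.5001e+02] [-0.47 -0.25 -0.42] [-0.09 -0.1  -0.04] 0.06978758227315744
fx,fy pod -0.28160097587941796 -0.45321855124103094 mx -0.025224399349594227
tray [ 471.4 -118.2] [91.9 91.6] 59.9 1931 z 0.040417511368741
block [ 471.7 -118.4] [68.  68.2] 59.9 1922 z 0.053104032371016796
podtop [ 472.2 -118. ] [38.3 35.4] 62.1 574 z 0.09297039506101393
mid [ 469.9 -116.1] [40.6 31.3] 60.4 368 z 0.08501984394643558
```

View pics/w11b.png

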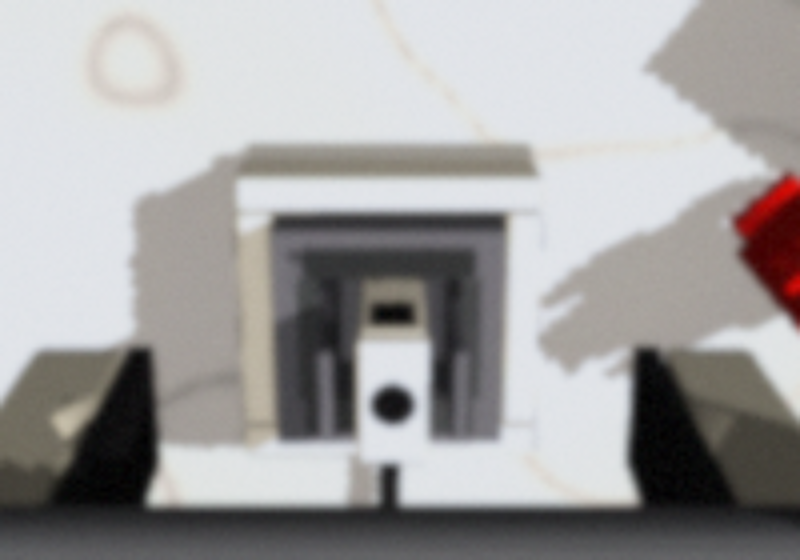

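```bash
python3 -c "
from plant import ctrl
print(ctrl.close_job())"
```

```text
the job is handed in; nothing more can be done
None
```

The pod is seated upright in the white cradle with both tabs sprung out, and I handed the job in at about 16.5 s of the 48 s allowed.

- **Unlatching:** I centred the fingers by the side force, squeezed both tabs in and lifted the pod straight up. The largest force I read on the tool there was about 6 N.
- **Seating:** I turned the pod 52° to match the cradle. The first close look was taken while the arm was still settling and put the pod about 2 mm off. A second, still look corrected it before the pod went in. I lowered it onto the plate and pressed to the hard floor with 12 N at most, then released.

**Last checks (wrist camera, gripper clear):**
- The pod's top is 40 mm above the pocket's mouth, which is the latched height.
- Its centre is within about 1 mm of the pocket's axis.
- The tabs' outer faces are about 38 to 40 mm apart, so they have sprung out.
- The last fit to the pod's top gave its long side about 2° off the pocket's. That fit takes in the tabs and is rough; the limit is 7°.

**Checks that disagreed:** the top and wrist cameras differed by about 4 mm in absolute position. I used relative positions within a single picture instead, and the two cameras agreed on those. The gripper also read about 25 mm of opening on the pod where 28 mm was expected, with no visible effect.

I could not measure the plate's hold on the pod (over 5 N needed) after release, so that rests on the latched height. I did not re-measure the bowl, jar, trivet and spatula, but the arm kept well away from them.

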